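# Rebuild the spacer stack on the spice mill's post

## Task

Thread the three steel spacer rings onto the upright post of the spice mill in size order: the largest first, flat on the mill's deck, then the middle one, then the smallest on top, pressing each one down past the spring leaves until it lies fully home and flat, set down, not dropped. The post is clamped off-centre somewhere in its window, so feel for it, and never push on the mill or its post with more than 30 N. Leave the tins, bowl, spoon, lid and jar where they are.

Things in the scene. Friction and masses are not known exactly. Their poses are not given: they have to be found in the camera images.
- mill: base of a hand spice mill, fixed: round steel and dark wood body, 112 mm across at the foot, with a flat steel deck 100 mm across, 50 mm above the worktop. Origin: centre of its underside, on the deck's axis; z up; x and y along the sides of the dark square window (42 mm) in the deck. Pushing anything against the mill or its post with over 30 N damages it.
- post_mid (a point): centre of the window, 104 mm above the worktop (height of the post's top). The steel post, 14 mm across, 54 mm tall above the deck, blunt with a 1.5 mm bevel, is clamped in the window at an unknown place, up to 12 mm from here either way along the mill's x and also along its y. Its place is NOT reported: feel or look for it. It stays put under 50 N.
- leaves (a point): on the mill's axis, 90 mm above the worktop: height where two bowed spring leaves on the post's sides (mill's y) are widest (19.4 mm over both). They span 31 to 48 mm above the deck. A spacer dropped on the post stops on them; push it (some 3 to 8 N) from about 43 mm (its underside above the deck) until its top is below 40 mm; then lower it freely to its seat; do not let it fall.
- spacer_big: largest spacer: flat plain steel ring, 64 mm outside diameter, 10 mm thick, round hole 16.6 mm in diameter, lying flat on the worktop; about 230 g. Origin: centre of its underside; z along its axis.
- spacer_mid: middle spacer: flat plain steel ring, 52 mm outside diameter, 10 mm thick, round hole 16.6 mm in diameter, lying flat on the worktop; about 145 g. Origin: centre of its underside; z along its axis.
- spacer_small: smallest spacer: flat plain steel ring, 40 mm outside diameter, 10 mm thick, round hole 16.6 mm in diameter, lying flat on the worktop; about 80 g. Origin: centre of its underside; z along its axis.
- tin_a: bystander: closed round steel tin with lid, 75 mm across, 57 mm tall; origin at the centre of its underside
- tin_b: bystander: a second such steel tin, 75 mm across, 57 mm tall; origin at the centre of its underside
- bowl: bystander: small glass bowl, 90 mm across, 45 mm tall; origin at the centre of its underside
- spoon: bystander: wooden spoon, 240 mm long, lying along its x axis; origin under its middle
- loose_lid: bystander: solid-topped steel tin lid with no hole, 75 mm across, 10 mm tall, lying flat; origin at the centre of its underside
- jar: bystander: small closed glass jar with a steel cap, 56 mm across, 65 mm tall; origin at the centre of its underside
There are look-alikes about, which are no part of the job. Leave any pink look-alike of the spacer_big alone. What is shaped like the spacer_small but brown is not meant.

How it is judged:
By the outcome, as a careful person would: the job done as asked, in the order asked, and still so for the second after the job is handed in, with the robot touching nothing.
It also fails if it takes over 72 s, if anything falls off the work surface, if the arm or the gripper's body presses on something with over 40 N, if the wrist force passes 120 N, or if a joint passes its speed limit or range.

## Robot

A 7-joint arm with a two-finger parallel gripper is mounted at the origin on the work surface. World frame = base frame: x ahead of the robot, y to its left, z up, the work surface at z = 0. Lengths are in m, angles in rad, forces in N, time in s.
With the tool pointing down it reaches from about 0.4 to 0.85 m from the base axis. Payload 4.4 kg.
Tool frame: the origin (TCP) lies midway between the tips of the shut fingers; the grasp point (between the pads) lies 19 mm behind it (tcp_to_grasp is the distance from the TCP to the grasp point, in m); z points along the fingers, y is the direction in which the jaws open and shut (so a half turn about z gives the same grasp; the last joint's range is limited). The gripper opens to 94 mm and grips with 3 to 60 N. Pads are 16 mm wide; open, the fingers measure 119 mm over their backs; the gripper's body (75 mm by 177 mm) begins 78 mm behind the grasp point.
Start: joints at [1.263, 0.628, 0.038, 1.517, -0.027, 0.996, -0.02], TCP at [0.156, -0.631, 0.205] pointing down, gripper open.
Joint ranges: [-3.06, 3.06], [-0.37, 2.12], [-1.25, 1.32], [0.18, 2.47], [-1.1, 4.24], [0.23, 1.98], [-2.94, 2.94]. Speed limits (rad/s): [2.57, 2.57, 3.14, 3.14, 3.14, 3.14, 3.14].

## Interface

Orientations are given as a 3x3 rotation matrix whose columns are the frame's x, y, z axes.
In Python, from workcell import * gives the robot as it stands. The module is installed in compiled form; this text tells all that it offers.
- The arm moves only by the tool arm_command, never from a script. Its argument "moves" is a list of rows, each a list of 2 entries, a list of its own where there are three numbers: the shift along the world's x, y, z in m, then the turn, a rotation vector about the world's x, y, z in rad. A call has 1 to 8 rows; each row shifts and turns the commanded pose from where the row before left it; what a row does not reach is not made up. A row lasts 1/10 s, in which the tool goes at most 50 mm and 8.59 degrees, less where a joint would pass 70% of its speed; a pose out of reach is approached as far as the arm can. A call with a gripper value outside its range is refused whole. "claw" is the opening, from 0 (shut) to 1 (fully open), set as the call begins (left out, the last holds). The fingers move at their own pace and stop on an object; "force" is the grip in N (left out, the last holds). Time passes only in rows, so rows that do not move let the fingers close. It gives the time, the measured TCP pose, the force and the opening at its end, in the units of the state.
- observe(): the state, without advancing time (a new reading comes with each control period).
- capture(name): name is "side" or "top" or "wrist"; returns the picture (384x512x3 uint8, red, green, blue); there is no depth.
- get_calibration(name): a dict with "camera_matrix" (3x3 intrinsics, pixels), "R" (3x3) and "t" (3): a world point X has camera coordinates R X + t; the wrist camera has in their place "tool_from_camera" (4x4, takes a point from camera to tool coordinates, whose origin is the TCP and whose axes are the flange's). Camera axes: x right, y down, z forward; pixel columns grow to the right and rows downward; lengths in m; the calibration is good to about 2 mm. The wrist camera is an equidistant fisheye: a pixel r from the principal point sees the ray r / f radians off the axis. A picture is of the moment at which its call begins: read the wrist's pose just before it. get_calibration takes no time and is no camera call.
- close_job(): hands the job in, once; it reports no verdict.
The state is a dict: "time_s": time; "qpos": joint angles; "qvel": joint speeds; "joint_efforts": joint torques, N m; "eef_pos": TCP position; "tool_rot": TCP orientation; "force": force on the tool from outside, world axes, zero at the start; "torque": the same for the moment, N m; "gripper_width": finger opening in m.
Only numpy, scipy, OpenCV 4.12 (cv2) and the standard library are available. Lean on these libraries where they do the work, as an engineer would, in place of code of your own. Each camera call takes 0.05 s, during which the arm holds its last target.

## Working session

There is one attempt and no reset: what is moved stays moved. The work goes in short steps, Python scripts to look and compute and a tool call to move; the robot and the scene stay as the last step left them, time stands still between calls to the robot, and variables do not carry over. Pictures are saved under pics/ and viewed, and the job is handed in when it is done.

Besides the shell and the picture viewer there is one more tool, called after "Emit:" by a JSON object that holds its "method" and its "body". arm_command: Moves the arm, as the interface text tells. Its arguments: {"type":"object","properties":{"moves":{"type":"array"},"claw":{"type":"number"},"force":{"type":"number"}},"required":["moves"]}

```bash
mkdir -p pics; cat > h.py <<'E'
from workcell import *
import numpy as np, cv2
def snap(n,f):
    im=capture(n); cv2.imwrite('pics/'+f,im[:,:,::-1]); return im
E
python3 - <<'E'
from h import *
np.set_printoptions(precision=4,suppress=True)
s=observe();print(s)
for n in('top','side','wrist'):
    print(n,get_calibration(n)); im=snap(n,n+'0.png')
E
```

```text
{'time_s': 0.0, 'qpos': array([ 1.2632,  0.6293,  0.0384,  1.5184, -0.027 ,  0.9963, -0.02  ]), 'qvel': array([-0.0015, -0.0014, -0.0009,  0.0007, -0.001 ,  0.    , -0.0006]), 'joint_efforts': array([  0.0001, -54.9728,   1.1437, -18.6639,  -0.0522,   0.0237,
         0.0002]), 'eef_pos': array([ 0.1555, -0.6304,  0.2046]), 'tool_rot': array([[ 0.9709,  0.2394, -0.0004],
       [ 0.2394, -0.9709,  0.0018],
       [ 0.    , -0.0019, -1.    ]]), 'force': array([ 0.2395,  0.2676, -0.0886]), 'torque': array([-0.0031,  0.0354, -0.0198]), 'gripper_width': 0.09410839972577571}
top {'camera_matrix': array([[427.978 ,   0.    , 259.8742],
       [  0.    , 427.978 , 195.2855],
       [  0.    ,   0.    ,   1.    ]]), 'R': array([[ 0.0131, -0.9999,  0.0027],
       [-0.985 , -0.0134, -0.1722],
       [ 0.1722, -0.0004, -0.9851]]), 't': array([0.0392, 0.5562, 1.3759])}
side {'camera_matrix': array([[399.7887,   0.    , 258.9368],
       [  0.    , 399.7887, 189.1967],
       [  0.    ,   0.    ,   1.    ]]), 'R': array([[-0.857 , -0.5153,  0.007 ],
       [-0.3206,  0.5224, -0.7902],
       [ 0.4035, -0.6794, -0.6129]]), 't': array([0.4862, 0.2198, 1.0511])}
wrist {'camera_matrix': array([[297.3186,   0.    , 259.1092],
       [  0.    , 297.3186, 192.1938],
       [  0.    ,   0.    ,   1.    ]]), 'tool_from_camera': array([[-0.0011, -0.966 , -0.2586,  0.0757],
       [ 1.    , -0.0012,  0.0002, -0.0001],
       [-0.0005, -0.2586,  0.966 , -0.179 ],
       [ 0.    ,  0.    ,  0.    ,  1.    ]])}
```

View pics/top0.png

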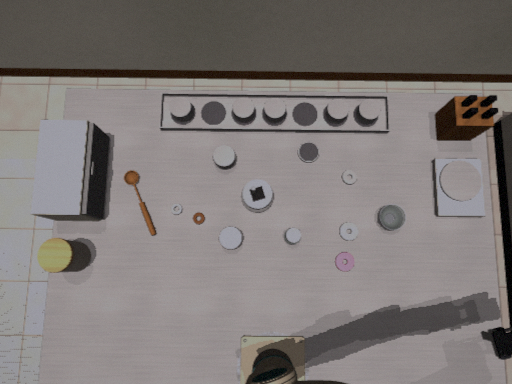

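View pics/side0.png

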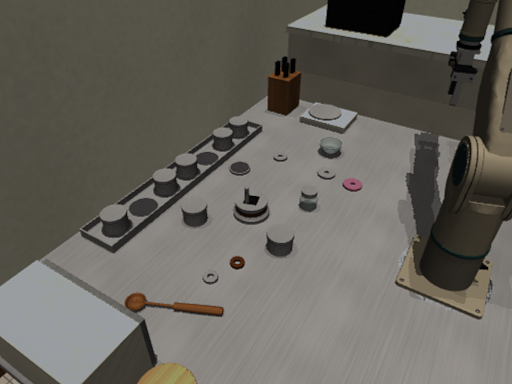

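View pics/wrist0.png

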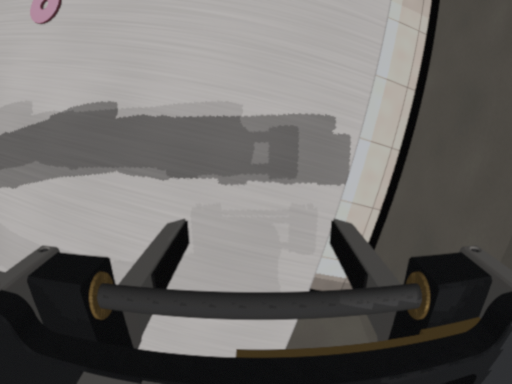

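```bash
cat >> h.py <<'E'
def ray(n,u,v,z):
    c=get_calibration(n);K=c['camera_matrix'];d=c['R'].T@np.linalg.inv(K)@np.array([u,v,1.]);o=-c['R'].T@c['t']
    return o+d*(z-o[2])/d[2]
def proj(n,X):
    c=get_calibration(n);p=c['camera_matrix']@(c['R']@np.asarray(X,float)+c['t']);return p[:2]/p[2]
E
python3 - <<'E'
from h import *
im=cv2.imread('pics/top0.png')
def crop(u,v,r,s): return cv2.resize(im[v-r:v+r,u-r:u+r],(s,s),interpolation=cv2.INTER_CUBIC)
A=[crop(349,231,14,260),crop(350,177,14,260),crop(177,210,14,260)]
B=[crop(199,218,14,260),crop(345,262,14,260),crop(258,195,22,260)]
cv2.imwrite('pics/c0.png',np.vstack([np.hstack(A),np.hstack(B)]))
for n,(u,v) in dict(big=(349,231),mid=(350,177),small=(177,210),brown=(199,218),pink=(345,262)).items():print(n,ray('top',u,v,.01))
print('mill',ray('top',258,194,.05))
s=cv2.imread('pics/side0.png')
cv2.imwrite('pics/c1.png',cv2.resize(s[170:235,210:300],(800,578),interpolation=cv2.INTER_CUBIC))
E
```

```text
big [ 0.44417881 -0.2554139   0.01      ]
mid [ 0.63047676 -0.26309967  0.01      ]
small [0.50776169 0.3273357  0.01      ]
brown [0.48145001 0.25163299 0.01      ]
pink [ 0.340697   -0.23974011  0.01      ]
mill [0.55956571 0.05289293 0.05      ]
```

View pics/c0.png

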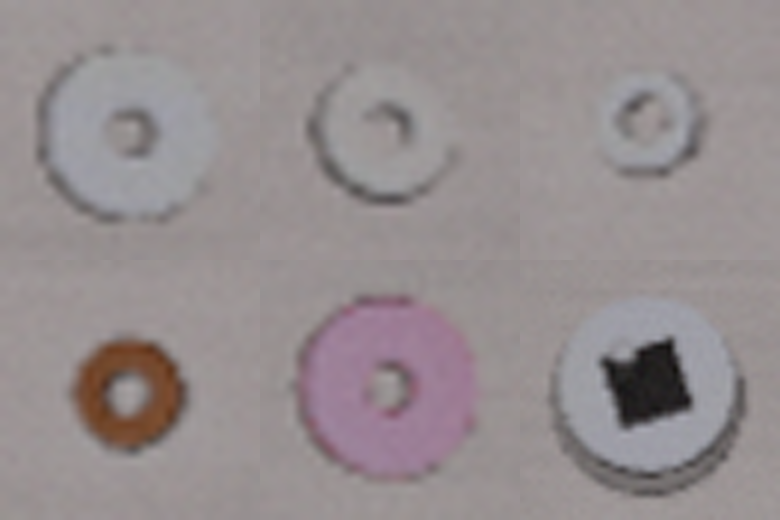

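View pics/c1.png

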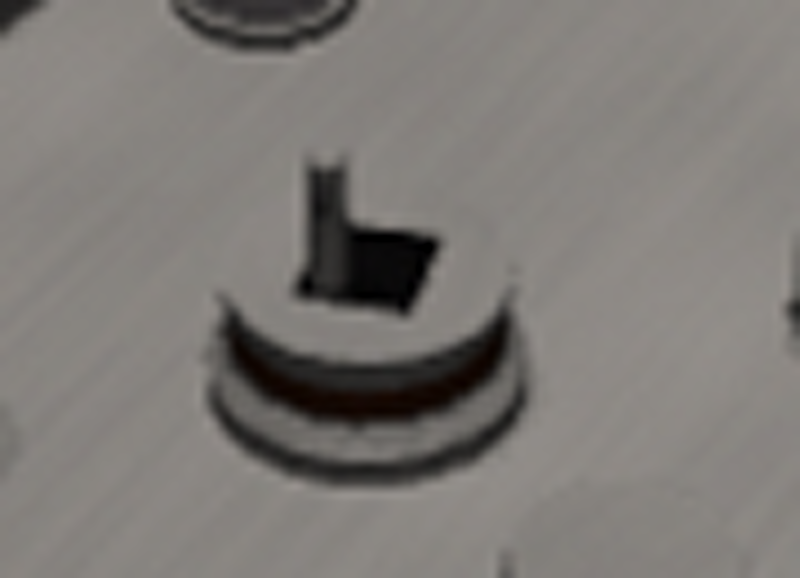

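Pixels: steel candidates are (349,231) largest, (350,177) middle and (177,210) small. Look-alikes are the pink ring at (345,262) and the brown one at (199,218). The crop confirms sizes 64/52/40 and colours. The post top is near (253,189), in the window's upper-left corner.

Emit:
{"method": "arm_command", "body": {"moves": [[[0.029,0.037,-0.005],[0,0,0]],[[0.029,0.037,-0.005],[0,0,0]],[[0.029,0.037,-0.005],[0,0,0]],[[0.029,0.037,-0.005],[0,0,0]],[[0.029,0.037,-0.005],[0,0,0]],[[0.029,0.037,-0.005],[0,0,0]],[[0.029,0.037,-0.005],[0,0,0]],[[0.029,0.037,-0.005],[0,0,0]]], "claw": 0.95}}

```text
time_s: 0.95
eef_pos: [0.3885, -0.3335, 0.1653]
tool_rot: [[0.971, 0.239, 0.0], [0.239, -0.971, -0.0], [0.0, 0.0, -1.0]]
force: [0.6, 0.5, -0.2]
gripper_width: 0.0897
```

Emit:
{"method": "arm_command", "body": {"moves": [[[0.029,0.037,-0.005],[0,0,0]],[[0.028,0.042,-0.005],[0,0,0]],[[0,0,0],[0,0,0]],[[0,0,0],[0,0,0]]]}}

```text
time_s: 1.35
eef_pos: [0.4448, -0.2553, 0.1553]
tool_rot: [[0.97, 0.243, -0.001], [0.243, -0.97, 0.0], [-0.0, -0.001, -1.0]]
force: [-0.9, -0.1, -0.0]
gripper_width: 0.0892
```

```bash
cat >> h.py <<'E'
def wsnap(f):
    s=observe(); im=snap('wrist',f); return s,im
def wray(s,u,v,z):
    c=get_calibration('wrist');K=c['camera_matrix'];T=c['tool_from_camera']
    du,dv=u-K[0,2],v-K[1,2];r=np.hypot(du,dv);th=r/K[0,0]
    d=np.array([np.sin(th)*du/max(r,1e-9),np.sin(th)*dv/max(r,1e-9),np.cos(th)])
    R=s['tool_rot'];o=s['eef_pos']+R@T[:3,3];d=R@T[:3,:3]@d
    return o+d*(z-o[2])/d[2]
def wproj(s,X):
    c=get_calibration('wrist');K=c['camera_matrix'];T=c['tool_from_camera']
    p=T[:3,:3].T@(s['tool_rot'].T@(np.asarray(X)-s['eef_pos'])-T[:3,3])
    th=np.arctan2(np.hypot(p[0],p[1]),p[2]);h=np.hypot(p[0],p[1])
    return np.array([K[0,2]+K[0,0]*th*p[0]/h,K[1,2]+K[0,0]*th*p[1]/h])
def st(s):
    print('t',round(s['time_s'],2),'p',s['eef_pos'].round(4),'F',s['force'].round(1),'T',s['torque'].round(2),'w',round(s['gripper_width'],4))
E
python3 - <<'E'
from h import *
s,im=wsnap('w1.png');st(s);print(s['tool_rot'].round(3),wproj(s,[.4442,-.2554,.01]))
E
```

```text
t 1.35 p [ 0.4448 -0.2553  0.1553] F [-0.9 -0.1 -0. ] T [-0.06  0.01  0.03] w 0.0892
[[ 0.97   0.243 -0.001]
 [ 0.243 -0.97   0.   ]
 [-0.    -0.001 -1.   ]] [259.16910283 183.09895262]
```

View pics/w1.png

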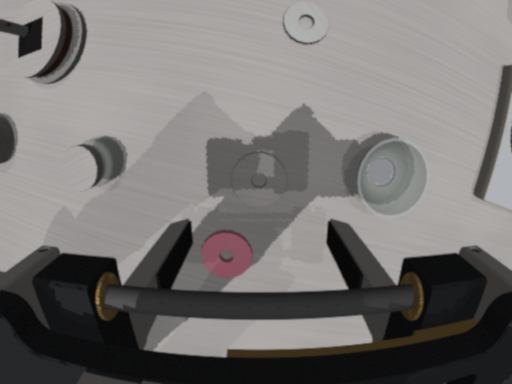

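```bash
python3 - <<'E'
from h import *
im=cv2.imread('pics/w1.png')
a=cv2.resize(im[140:220,219:299],(560,560),interpolation=cv2.INTER_CUBIC)
a=cv2.normalize(a,None,0,255,cv2.NORM_MINMAX);cv2.imwrite('pics/c2.png',a)
E
```

```text
(no output)
```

View pics/c2.png

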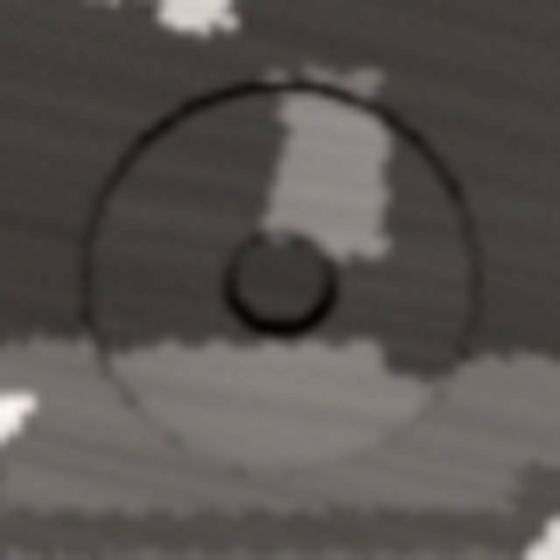

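```bash
python3 - <<'E'
from h import *
s=observe();st(s);print(wray(s,259.3,180.2,.01),wray(s,259.3,181.2,.01),wray(s,306,22,.01),wray(s,30,37,.05))
for r in(.032,.0083):
  P=np.array([wproj(s,[.4438+r*np.cos(a),-.2554+r*np.sin(a),.01]) for a in np.linspace(0,2*np.pi,60)]);
  q=(P-[219,140])*7;print(q.min(0),q.max(0))
E
```

```text
t 1.4 p [ 0.4439 -0.257   0.1554] F [-0.5 -0.2 -0.2] T [-0.02  0.09  0.05] w 0.0894
[ 0.44647455 -0.2565564   0.01      ] [ 0.44536043 -0.25683049  0.01      ] [ 0.63224293 -0.26345198  0.01      ] [0.56377579 0.05271787 0.05      ]
[71.74459623 97.11878245] [470.52975085 485.58314299]
[219.22134623 244.77525807] [322.90597818 345.76245145]
```

Emit:
{"method": "arm_command", "body": {"moves": [[[0.0025,0.0005,-0.04],[0,0,0]],[[0,0,-0.045],[0,0,0]],[[0,0,-0.04],[0,0,0]],[[0,0,-0.02],[0,0,0]],[[0,0,-0.005],[0,0,0]],[[0,0,0],[0,0,0]]]}}

```text
time_s: 2.0
eef_pos: [0.4457, -0.2576, 0.0053]
tool_rot: [[0.972, 0.237, -0.001], [0.237, -0.972, -0.0], [-0.001, -0.0, -1.0]]
force: [0.4, 0.4, 0.3]
gripper_width: 0.0891
```

```bash
python3 - <<'E'
from h import *
s,im=wsnap('w2.png');st(s);print(wproj(s,[.4465,-.2554,.01]))
E
```

```text
t 2.0 p [ 0.4457 -0.2576  0.0053] F [0.4 0.4 0.3] T [-0.03 -0.04 -0.04] w 0.0891
[256.17061743 234.39327787]
```

View pics/w2.png

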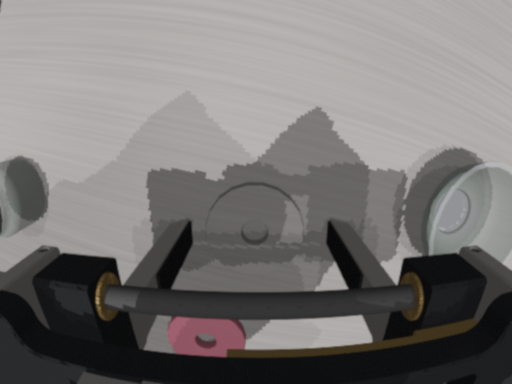

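```bash
python3 - <<'E'
from h import *
s=observe();st(s)
s['eef_pos']=np.array([.4475,-.2555,.0053])
print(wproj(s,[.4475,-.2555,.010]))
im=cv2.imread('pics/w2.png')
a=cv2.resize(im[170:270,195:315],(720,600),interpolation=cv2.INTER_CUBIC)
a=cv2.convertScaleAbs(a,alpha=2.2,beta=-90);cv2.imwrite('pics/c3.png',a)
E
```

```text
t 2.05 p [ 0.4465 -0.2577  0.0062] F [-0.4  0.   0.9] T [0.02 0.01 0.01] w 0.0892
[259.31203425 236.26476442]
```

View pics/c3.png

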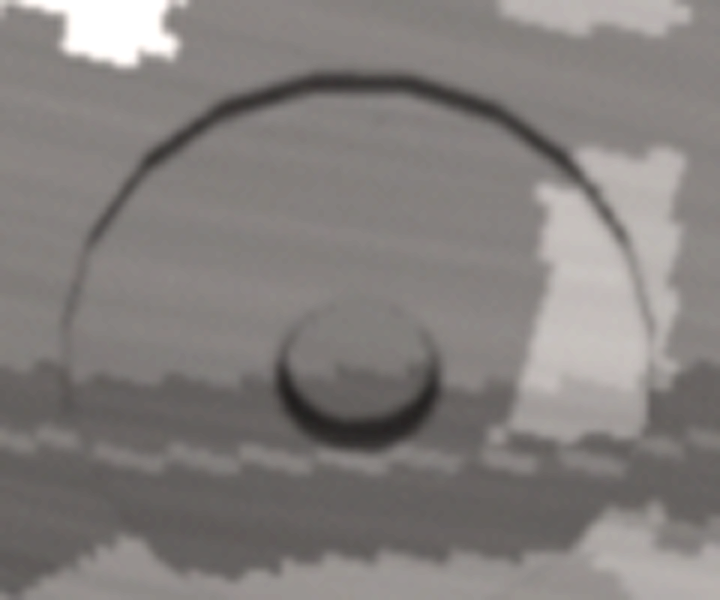

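Emit:
{"method": "arm_command", "body": {"moves": [[[0.002,0.0035,-0.0025],[0,0,0]],[[0,0,0],[0,0,0]],[[0,0,0],[0,0,0]],[[0,0,0],[0,0,0]],[[0,0,0],[0,0,0]],[[0,0,0],[0,0,0]]], "claw": 0.4, "force": 35}}

```text
time_s: 2.65
eef_pos: [0.4494, -0.253, 0.0037]
tool_rot: [[0.971, 0.24, 0.001], [0.24, -0.971, -0.001], [0.001, 0.001, -1.0]]
force: [-0.1, 0.8, 6.4]
gripper_width: 0.0621
```

```bash
python3 - <<'E'
from h import *
s,im=wsnap('w3.png');st(s)
a=cv2.resize(im[170:270,195:315],(720,600),interpolation=cv2.INTER_CUBIC)[:,:,::-1]
a=cv2.convertScaleAbs(a,alpha=2.2,beta=-90);cv2.imwrite('pics/c4.png',a)
E
```

```text
t 2.65 p [ 0.4494 -0.253   0.0037] F [-0.1  0.8  6.4] T [-0.01  0.09  0.04] w 0.0621
```

View pics/c4.png

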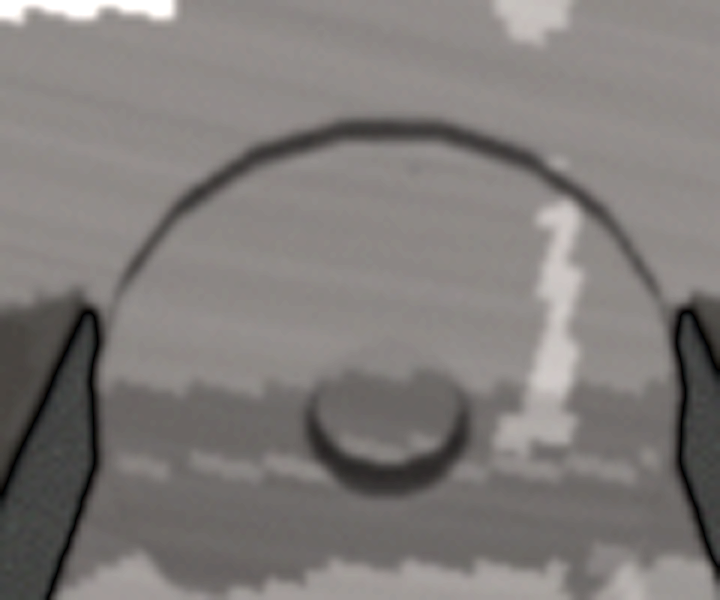

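Emit:
{"method": "arm_command", "body": {"moves": [[[0,0,0.01],[0,0,0]],[[0,0,0.04],[0,0,0]],[[0,0,0.05],[0,0,0]],[[0,0,0.045],[0,0,0]],[[0,0,0],[0,0,0]]]}}

```text
time_s: 3.2
eef_pos: [0.4521, -0.2546, 0.1537]
tool_rot: [[0.971, 0.239, 0.01], [0.239, -0.971, -0.005], [0.008, 0.007, -1.0]]
force: [1.1, -0.6, -2.3]
gripper_width: 0.0622
```

```bash
python3 - <<'E'
from h import *
st(observe());print(ray('top',253.3,188.6,.104),ray('top',258,194,.05))
E
```

```text
t 3.2 p [ 0.4521 -0.2546  0.1537] F [ 1.1 -0.6 -2.3] T [-0.02 -0.2  -0.  ] w 0.0622
[0.56732779 0.06797009 0.104     ] [0.55956571 0.05289293 0.05      ]
```

Emit:
{"method": "arm_command", "body": {"moves": [[[0.007,0.0435,0],[0,0,0]],[[0.007,0.0435,0],[0,0,0]],[[0.007,0.0435,0],[0,0,0]],[[0.007,0.0435,0],[0,0,0]],[[0.007,0.0435,0],[0,0,0]],[[0.007,0.0435,0],[0,0,0]],[[0.007,0.0435,0],[0,0,0]],[[0,0,0],[0,0,0]]]}}

```text
time_s: 4.0
eef_pos: [0.4975, 0.06, 0.1471]
tool_rot: [[0.968, 0.25, -0.001], [0.25, -0.968, 0.004], [0.0, -0.004, -1.0]]
force: [-0.2, -1.1, -2.3]
gripper_width: 0.0624
```

Emit:
{"method": "arm_command", "body": {"moves": [[[0,0,0],[0,0,0]],[[0,0,0],[0,0,0]]]}}

```text
time_s: 4.2
eef_pos: [0.4968, 0.0503, 0.1474]
tool_rot: [[0.971, 0.238, -0.002], [0.238, -0.971, -0.001], [-0.002, 0.001, -1.0]]
force: [0.2, -1.2, -2.9]
gripper_width: 0.0623
```

```bash
python3 - <<'E'
from h import *
s,im=wsnap('w4.png');st(s)
print(s['tool_rot'].round(3))
a=cv2.resize(im[130:290,160:360],(800,640)[:2],interpolation=cv2.INTER_CUBIC)[:600,:,::-1]
a=cv2.convertScaleAbs(a,alpha=1.5,beta=-30);cv2.imwrite('pics/c5.png',a)
E
```

```text
t 4.2 p [0.4968 0.0503 0.1474] F [ 0.2 -1.2 -2.9] T [0.   0.04 0.02] w 0.0623
[[ 0.971  0.238 -0.002]
 [ 0.238 -0.971 -0.001]
 [-0.002  0.001 -1.   ]]
```

View pics/w4.png

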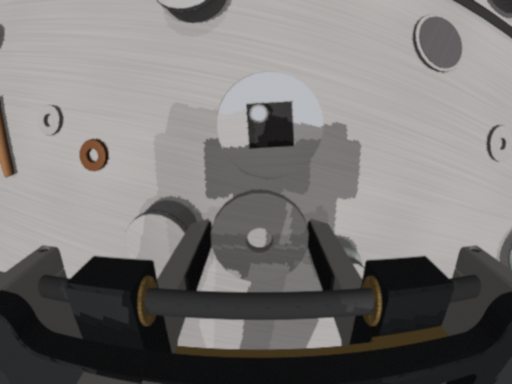

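View pics/c5.png

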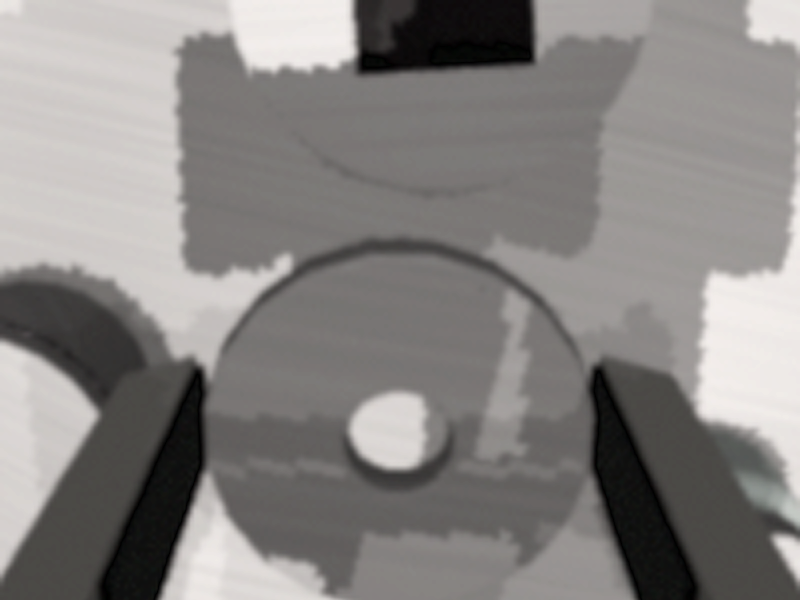

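```bash
python3 - <<'E'
from h import *
im=cv2.imread('pics/w4.png')
a=cv2.resize(im[70:180,210:330],(720,660),interpolation=cv2.INTER_CUBIC)[:600]
a=cv2.convertScaleAbs(a,alpha=1.2,beta=-40);cv2.imwrite('pics/c6.png',a)
E
```

```text
(no output)
```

View pics/c6.png

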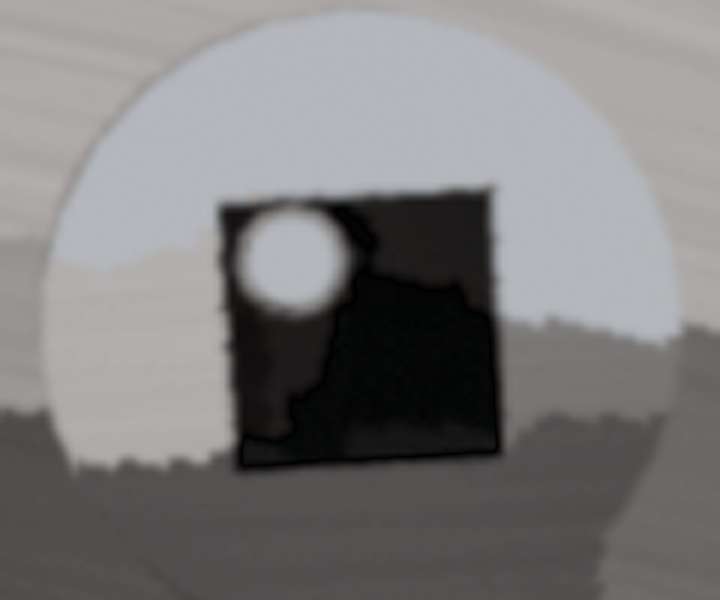

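```bash
cat >> h.py <<'E'
def tray(u,v,zt):
    "tool coords of pixel at tool-plane z=zt"
    c=get_calibration('wrist');K=c['camera_matrix'];T=c['tool_from_camera']
    du,dv=u-K[0,2],v-K[1,2];r=max(np.hypot(du,dv),1e-9);th=r/K[0,0]
    d=T[:3,:3]@np.array([np.sin(th)*du/r,np.sin(th)*dv/r,np.cos(th)]);o=T[:3,3]
    return o+d*(zt-o[2])/d[2]
E
python3 - <<'E'
from h import *
R=np.array([[.971,.239,0],[.239,-.971,0],[0,0,-1]])
ring=tray(259.75,239.7,-.007)
for zt in(.0425,.0445,.0475):
    post=tray(258.7,113.3,zt); print(ring.round(4),post.round(4),(R@(post-ring)).round(4))
E
```

```text
[-0.0014  0.0003 -0.007 ] [ 0.0765 -0.0003  0.0425] [ 0.0755  0.0192 -0.0495]
[-0.0014  0.0003 -0.007 ] [ 0.0765 -0.0003  0.0445] [ 0.0755  0.0192 -0.0515]
[-0.0014  0.0003 -0.007 ] [ 0.0766 -0.0003  0.0475] [ 0.0755  0.0192 -0.0545]
```

Emit:
{"method": "arm_command", "body": {"moves": [[[0.038,0.0095,0],[0,0,0]],[[0.0375,0.0095,0],[0,0,0]],[[0,0,-0.02],[0,0,0]],[[0,0,-0.01],[0,0,0]],[[0,0,0],[0,0,0]],[[0,0,0],[0,0,0]],[[0,0,0],[0,0,0]]]}}

```text
time_s: 4.95
eef_pos: [0.5732, 0.0703, 0.1188]
tool_rot: [[0.971, 0.239, 0.001], [0.239, -0.971, 0.0], [0.001, 0.0, -1.0]]
force: [0.4, 0.1, -1.9]
gripper_width: 0.0626
```

```bash
python3 - <<'E'
from h import *
s,im=wsnap('w5.png');st(s)
print(s['tool_rot'].round(3))
a=cv2.resize(im[180:280,200:320],(720,600),interpolation=cv2.INTER_CUBIC)[:600,:,::-1]
a=cv2.convertScaleAbs(a,alpha=1.5,beta=-30);cv2.imwrite('pics/c7.png',a)
E
```

```text
t 4.95 p [0.5732 0.0703 0.1188] F [ 0.4  0.1 -1.9] T [ 0.01 -0.06 -0.02] w 0.0626
[[ 0.971  0.239  0.001]
 [ 0.239 -0.971  0.   ]
 [ 0.001  0.    -1.   ]]
```

View pics/c7.png

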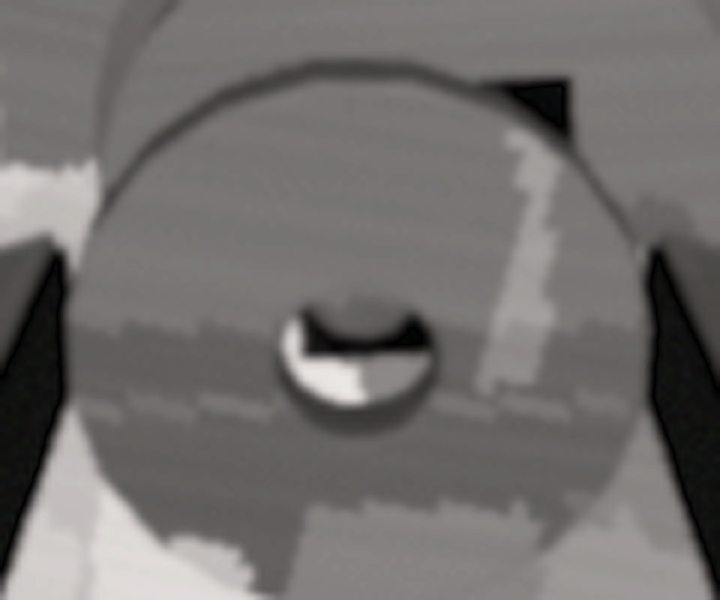

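```bash
cat >> h.py <<'E'
def tproj(X):
    c=get_calibration('wrist');K=c['camera_matrix'];T=c['tool_from_camera']
    p=T[:3,:3].T@(np.asarray(X)-T[:3,3]);h=np.hypot(p[0],p[1]);th=np.arctan2(h,p[2])
    return np.array([K[0,2]+K[0,0]*th*p[0]/h,K[1,2]+K[0,0]*th*p[1]/h])
def tcirc(c,r): return np.array([tproj([c[0]+r*np.cos(a),c[1]+r*np.sin(a),c[2]]) for a in np.linspace(0,2*np.pi,72)])
def bb(P,o,k): q=(P-o)*k; return q.min(0).round(1),q.max(0).round(1)
E
python3 - <<'E'
from h import *
rc=tray(200+357.5/6,180+355/6,-.007);print(rc)
print(bb(tcirc(rc,.0083),[200,180],6),bb(tcirc([rc[0],rc[1],.003],.0083),[200,180],6))
for dz in(.0135,.0145): print(bb(tcirc([rc[0],rc[1],dz],.007),[200,180],6),bb(tcirc([rc[0],rc[1],dz],.0055),[200,180],6))
E
```

```text
[-0.00100308  0.0001733  -0.007     ]
(array([278.6, 281.9]), array([436.4, 425.4])) (array([282.2, 248. ]), array([432.4, 386.1]))
(array([296.8, 226.4]), array([417.5, 338.3])) (array([309.7, 238.7]), array([404.6, 326.6]))
(array([297.1, 223.5]), array([417.2, 334.9])) (array([309.9, 235.7]), array([404.4, 323.3]))
```

Emit:
{"method": "arm_command", "body": {"moves": [[[0,-0.0005,-0.006],[0,0,0]],[[0,0,-0.005],[0,0,0]],[[0,0,0],[0,0,0]]]}}

```text
time_s: 5.3
eef_pos: [0.5725, 0.0702, 0.1063]
tool_rot: [[0.971, 0.239, -0.002], [0.239, -0.971, -0.0], [-0.002, -0.0, -1.0]]
force: [0.4, 0.1, -1.8]
gripper_width: 0.0627
```

Emit:
{"method": "arm_command", "body": {"moves": [[[0,0,-0.002],[0,0,0]],[[0,0,0],[0,0,0]]]}}

```text
time_s: 5.5
eef_pos: [0.5731, 0.0703, 0.1048]
tool_rot: [[0.971, 0.24, -0.0], [0.24, -0.971, -0.0], [-0.0, -0.0, -1.0]]
force: [-0.5, -0.8, -2.4]
gripper_width: 0.0624
```

Emit:
{"method": "arm_command", "body": {"moves": [[[0,0,-0.002],[0,0,0]],[[0,0,0],[0,0,0]]]}}

```text
time_s: 5.7
eef_pos: [0.5731, 0.0703, 0.1029]
tool_rot: [[0.971, 0.239, -0.0], [0.239, -0.971, -0.0], [-0.0, -0.0, -1.0]]
force: [0.2, -0.7, -2.7]
gripper_width: 0.0624
```

Emit:
{"method": "arm_command", "body": {"moves": [[[0,0,-0.002],[0,0,0]],[[0,0,0],[0,0,0]]]}}

```text
time_s: 5.9
eef_pos: [0.5731, 0.0703, 0.1008]
tool_rot: [[0.971, 0.239, -0.0], [0.239, -0.971, -0.0], [-0.0, -0.0, -1.0]]
force: [0.3, -0.4, -2.4]
gripper_width: 0.0625
```

Emit:
{"method": "arm_command", "body": {"moves": [[[0,0,-0.002],[0,0,0]],[[0,0,0],[0,0,0]]]}}

```text
time_s: 6.1
eef_pos: [0.5731, 0.0703, 0.0988]
tool_rot: [[0.971, 0.239, -0.0], [0.239, -0.971, -0.0], [-0.0, -0.0, -1.0]]
force: [0.6, -0.0, -3.6]
gripper_width: 0.0626
```

Emit:
{"method": "arm_command", "body": {"moves": [[[0,0,-0.002],[0,0,0]],[[0,0,0],[0,0,0]]]}}

```text
time_s: 6.3
eef_pos: [0.5734, 0.0701, 0.0969]
tool_rot: [[0.971, 0.239, 0.0], [0.239, -0.971, -0.0], [0.0, 0.0, -1.0]]
force: [-0.4, -0.7, -2.5]
gripper_width: 0.0624
```

```bash
python3 - <<'E'
from h import *
s,im=wsnap('w6.png');st(s)
a=cv2.resize(im[180:280,200:320],(720,600),interpolation=cv2.INTER_CUBIC)[:600,:,::-1]
a=cv2.convertScaleAbs(a,alpha=1.5,beta=-30);cv2.imwrite('pics/c8.png',a)
E
```

```text
t 6.3 p [0.5734 0.0701 0.0969] F [-0.4 -0.7 -2.5] T [-0.09 -0.13 -0.  ] w 0.0624
```

View pics/c8.png

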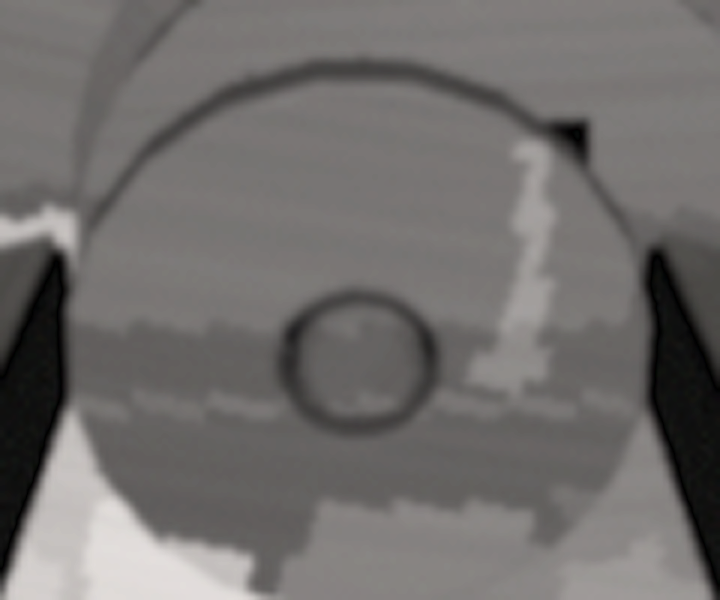

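Emit:
{"method": "arm_command", "body": {"moves": [[[0,0,-0.0025],[0,0,0]],[[0,0,-0.0015],[0,0,0]],[[0,0,0],[0,0,0]]]}}

```text
time_s: 6.65
eef_pos: [0.5738, 0.0702, 0.093]
tool_rot: [[0.971, 0.239, 0.001], [0.239, -0.971, -0.0], [0.001, 0.0, -1.0]]
force: [1.6, -0.5, -3.8]
gripper_width: 0.0626
```

Emit:
{"method": "arm_command", "body": {"moves": [[[0,0,-0.002],[0,0,0]],[[0,0,-0.002],[0,0,0]]]}}

```text
time_s: 6.85
eef_pos: [0.5738, 0.0702, 0.0894]
tool_rot: [[0.971, 0.239, 0.001], [0.239, -0.971, 0.0], [0.001, 0.0, -1.0]]
force: [0.7, -1.0, 3.1]
gripper_width: 0.0623
```

Emit:
{"method": "arm_command", "body": {"moves": [[[0,0,-0.002],[0,0,0]],[[0,0,-0.002],[0,0,0]]]}}

```text
time_s: 7.05
eef_pos: [0.5736, 0.0702, 0.0852]
tool_rot: [[0.971, 0.239, 0.001], [0.239, -0.971, -0.0], [0.001, 0.0, -1.0]]
force: [1.1, -0.7, 2.8]
gripper_width: 0.0623
```

Emit:
{"method": "arm_command", "body": {"moves": [[[0,0,-0.002],[0,0,0]],[[0,0,-0.002],[0,0,0]]]}}

```text
time_s: 7.25
eef_pos: [0.5732, 0.0702, 0.0807]
tool_rot: [[0.971, 0.239, -0.0], [0.239, -0.971, -0.0], [-0.0, 0.0, -1.0]]
force: [0.4, -0.7, -2.5]
gripper_width: 0.0623
```

Emit:
{"method": "arm_command", "body": {"moves": [[[0,0,-0.002],[0,0,0]],[[0,0,-0.002],[0,0,0]]]}}

```text
time_s: 7.45
eef_pos: [0.5724, 0.0705, 0.0762]
tool_rot: [[0.971, 0.24, -0.002], [0.24, -0.971, 0.0], [-0.002, -0.0, -1.0]]
force: [0.6, -0.2, -1.4]
gripper_width: 0.0621
```

Emit:
{"method": "arm_command", "body": {"moves": [[[0,0,-0.005],[0,0,0]],[[0,0,-0.005],[0,0,0]],[[0,0,-0.005],[0,0,0]],[[0,0,-0.002],[0,0,0]],[[0,0,0],[0,0,0]]]}}

```text
time_s: 7.95
eef_pos: [0.5729, 0.0703, 0.0595]
tool_rot: [[0.971, 0.239, -0.001], [0.239, -0.971, -0.0], [-0.001, -0.0, -1.0]]
force: [-0.9, 0.9, -2.2]
gripper_width: 0.0625
```

Emit:
{"method": "arm_command", "body": {"moves": [[[0,0,-0.0015],[0,0,0]],[[0,0,0],[0,0,0]]]}}

```text
time_s: 8.15
eef_pos: [0.5733, 0.0703, 0.0585]
tool_rot: [[0.971, 0.239, 0.0], [0.239, -0.971, 0.0], [0.0, 0.0, -1.0]]
force: [-0.9, 0.3, -3.0]
gripper_width: 0.0625
```

Emit:
{"method": "arm_command", "body": {"moves": [[[0,0,-0.001],[0,0,0]],[[0,0,0],[0,0,0]]]}}

```text
time_s: 8.35
eef_pos: [0.5733, 0.0703, 0.0576]
tool_rot: [[0.971, 0.239, 0.0], [0.239, -0.971, 0.0], [0.0, 0.0, -1.0]]
force: [0.6, -0.0, -1.9]
gripper_width: 0.0626
```

Emit:
{"method": "arm_command", "body": {"moves": [[[0,0,-0.001],[0,0,0]],[[0,0,0],[0,0,0]]]}}

```text
time_s: 8.55
eef_pos: [0.5732, 0.0703, 0.0565]
tool_rot: [[0.971, 0.239, -0.0], [0.239, -0.971, -0.0], [-0.0, -0.0, -1.0]]
force: [0.3, 0.4, -2.8]
gripper_width: 0.062
```

Emit:
{"method": "arm_command", "body": {"moves": [[[0,0,-0.001],[0,0,0]],[[0,0,0],[0,0,0]]]}}

```text
time_s: 8.75
eef_pos: [0.5732, 0.0703, 0.0554]
tool_rot: [[0.971, 0.239, -0.0], [0.239, -0.971, -0.0], [-0.0, -0.0, -1.0]]
force: [-0.6, -0.3, -2.7]
gripper_width: 0.0624
```

Emit:
{"method": "arm_command", "body": {"moves": [[[0,0,-0.001],[0,0,0]],[[0,0,0],[0,0,0]]]}}

```text
time_s: 8.95
eef_pos: [0.5732, 0.0703, 0.0544]
tool_rot: [[0.971, 0.239, -0.0], [0.239, -0.971, -0.0], [-0.0, -0.0, -1.0]]
force: [0.1, -0.2, -2.1]
gripper_width: 0.0628
```

Emit:
{"method": "arm_command", "body": {"moves": [[[0,0,-0.001],[0,0,0]],[[0,0,0],[0,0,0]]]}}

```text
time_s: 9.15
eef_pos: [0.5734, 0.0703, 0.0538]
tool_rot: [[0.971, 0.239, 0.0], [0.239, -0.971, 0.0], [0.0, 0.0, -1.0]]
force: [-1.4, -0.2, 0.1]
gripper_width: 0.0624
```

Emit:
{"method": "arm_command", "body": {"moves": [[[0,0,-0.0005],[0,0,0]],[[0,0,0],[0,0,0]]]}}

```text
time_s: 9.35
eef_pos: [0.5734, 0.0703, 0.0538]
tool_rot: [[0.971, 0.239, 0.0], [0.239, -0.971, 0.0], [0.0, 0.0, -1.0]]
force: [-1.5, -0.0, 4.5]
gripper_width: 0.0626
```

Emit:
{"method": "arm_command", "body": {"moves": [[[0,0,0],[0,0,0]],[[0,0,0],[0,0,0]],[[0,0,0],[0,0,0]],[[0,0,0],[0,0,0]]], "claw": 0.85}}

```text
time_s: 9.75
eef_pos: [0.5733, 0.0703, 0.0529]
tool_rot: [[0.971, 0.239, 0.0], [0.239, -0.971, -0.0], [0.0, 0.0, -1.0]]
force: [-0.4, 0.1, -0.4]
gripper_width: 0.0801
```

Emit:
{"method": "arm_command", "body": {"moves": [[[0,0,0.03],[0,0,0]],[[0,0,0.05],[0,0,0]],[[0,0,0.04],[0,0,0]],[[0,0,0],[0,0,0]]]}}

```text
time_s: 10.15
eef_pos: [0.5774, 0.0707, 0.1786]
tool_rot: [[0.971, 0.239, 0.011], [0.239, -0.971, 0.002], [0.011, 0.001, -1.0]]
force: [0.3, 0.1, -0.0]
gripper_width: 0.0798
```

```bash
python3 - <<'E'
from h import *
s,im=wsnap('w7.png');st(s)
im=snap('side','s7.png')
cv2.imwrite('pics/c9.png',cv2.resize(im[170:235,210:300],(800,578),interpolation=cv2.INTER_CUBIC)[:,:,::-1])
E
```

```text
t 10.15 p [0.5774 0.0707 0.1786] F [ 0.3  0.1 -0. ] T [-0.04 -0.1   0.01] w 0.0798
```

View pics/w7.png

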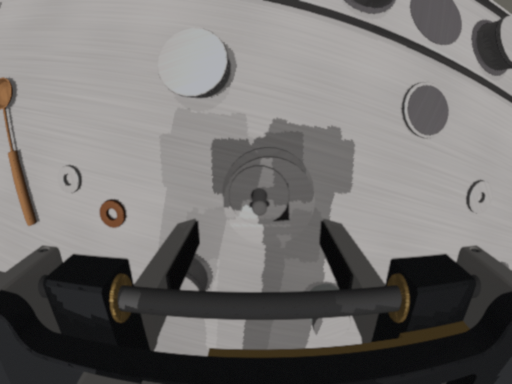

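View pics/c9.png

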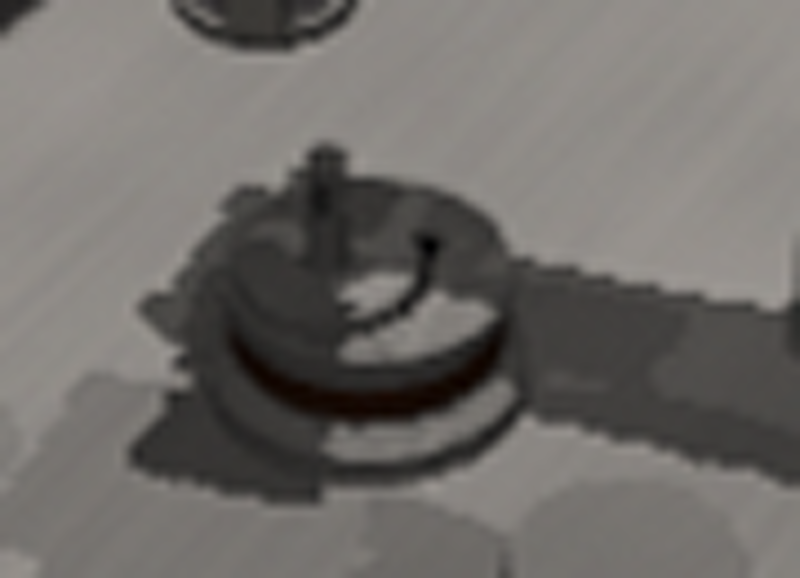

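Emit:
{"method": "arm_command", "body": {"moves": [[[0.0083,-0.0476,-0.0075],[0,0,0]],[[0.0083,-0.0476,-0.0075],[0,0,0]],[[0.0083,-0.0476,-0.0075],[0,0,0]],[[0.0083,-0.0476,-0.0075],[0,0,0]],[[0.0083,-0.0476,-0.0075],[0,0,0]],[[0.0083,-0.0476,-0.0075],[0,0,0]],[[0.0083,-0.0476,-0.0075],[0,0,0]],[[0,0,-0.02],[0,0,0]]]}}

```text
time_s: 11.05
eef_pos: [0.6298, -0.2741, 0.0991]
tool_rot: [[0.973, 0.229, 0.0], [0.229, -0.973, -0.007], [-0.002, 0.007, -1.0]]
force: [-0.8, -1.3, -0.4]
gripper_width: 0.0799
```

Emit:
{"method": "arm_command", "body": {"moves": [[[0,0,-0.03],[0,0,0]],[[0,0,0],[0,0,0]],[[0,0,0],[0,0,0]]]}}

```text
time_s: 11.35
eef_pos: [0.6301, -0.262, 0.0688]
tool_rot: [[0.971, 0.24, -0.003], [0.24, -0.971, 0.002], [-0.003, -0.002, -1.0]]
force: [-0.3, -0.0, 0.4]
gripper_width: 0.0796
```

```bash
python3 - <<'E'
from h import *
s,im=wsnap('w8.png');st(s)
a=cv2.resize(im[150:270,185:335],(750,600),interpolation=cv2.INTER_CUBIC)[:600,:,::-1]
a=cv2.convertScaleAbs(a,alpha=1.8,beta=-50);cv2.imwrite('pics/c10.png',a)
E
```

```text
t 11.35 p [ 0.6301 -0.262   0.0688] F [-0.3 -0.   0.4] T [-0.06 -0.05 -0.01] w 0.0796
```

View pics/c10.png

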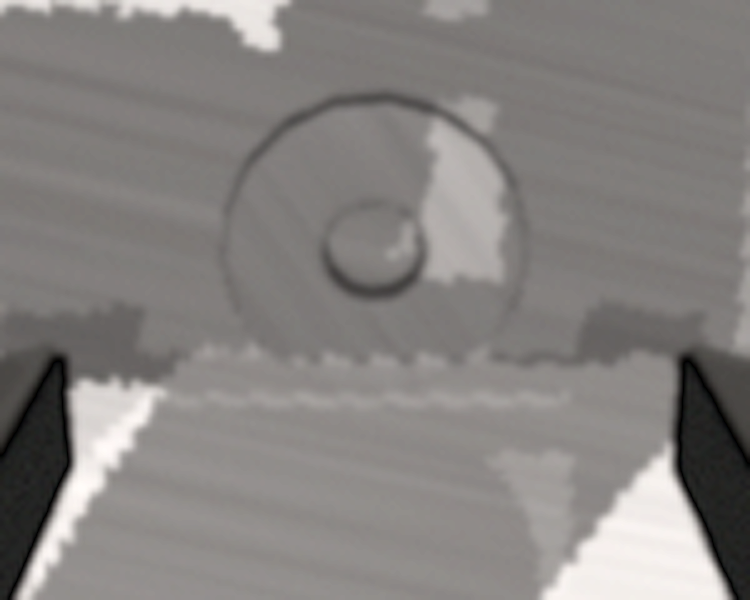

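```bash
python3 - <<'E'
from h import *
R=np.array([[.971,.239,0],[.239,-.971,0],[0,0,-1]])
p=tray(259.6,199.8,.0585);print(p,R@p)
E
```

```text
[0.00557574 0.00032206 0.0585    ] [ 0.00549102  0.00101989 -0.0585    ]
```

Emit:
{"method": "arm_command", "body": {"moves": [[[0.006,0.001,-0.03],[0,0,0]],[[0,0,-0.025],[0,0,0]],[[0,0,-0.009],[0,0,0]],[[0,0,0],[0,0,0]],[[0,0,0],[0,0,0]]]}}

```text
time_s: 11.9
eef_pos: [0.6384, -0.2623, 0.0081]
tool_rot: [[0.971, 0.24, 0.002], [0.24, -0.971, -0.001], [0.002, 0.001, -1.0]]
force: [0.2, 0.3, 0.3]
gripper_width: 0.0797
```

```bash
python3 - <<'E'
from h import *
s,im=wsnap('w9.png');st(s)
a=cv2.resize(im[170:270,195:315],(720,600),interpolation=cv2.INTER_CUBIC)[:600,:,::-1]
a=cv2.convertScaleAbs(a,alpha=1.8,beta=-50);cv2.imwrite('pics/c11.png',a)
E
```

```text
t 11.9 p [ 0.6384 -0.2623  0.0081] F [0.2 0.3 0.3] T [-0.01 -0.03  0.02] w 0.0797
```

View pics/c11.png

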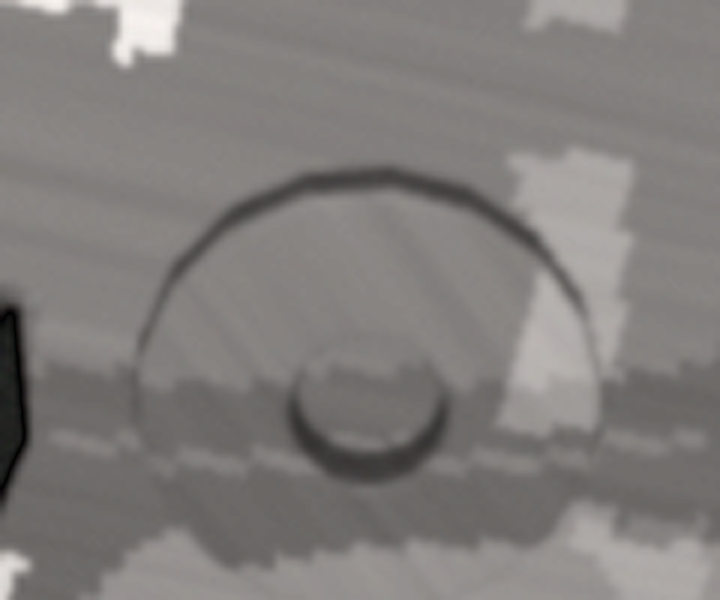

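Emit:
{"method": "arm_command", "body": {"moves": [[[-0.0005,0.0018,-0.0035],[0,0,0]],[[0,0,0],[0,0,0]],[[0,0,0],[0,0,0]]]}}

```text
time_s: 12.25
eef_pos: [0.637, -0.2601, 0.0035]
tool_rot: [[0.971, 0.24, 0.0], [0.24, -0.971, -0.0], [0.0, 0.0, -1.0]]
force: [-0.5, -0.7, 0.4]
gripper_width: 0.0804
```

Emit:
{"method": "arm_command", "body": {"moves": [[[0,0,0],[0,0,0]],[[0,0,0],[0,0,0]],[[0,0,0],[0,0,0]],[[0,0,0],[0,0,0]],[[0,0,0],[0,0,0]],[[0,0,0],[0,0,0]]], "claw": 0.3, "force": 35}}

```text
time_s: 12.85
eef_pos: [0.6369, -0.2602, 0.003]
tool_rot: [[0.971, 0.239, 0.0], [0.239, -0.971, -0.0], [0.0, 0.0, -1.0]]
force: [-0.4, 0.5, -1.1]
gripper_width: 0.051
```

```bash
python3 - <<'E'
from h import *
st(observe())
E
```

```text
t 12.85 p [ 0.6369 -0.2602  0.003 ] F [-0.4  0.5 -1.1] T [-0.02 -0.02 -0.02] w 0.051
```

Emit:
{"method": "arm_command", "body": {"moves": [[[0,0,0.01],[0,0,0]],[[0,0,0.045],[0,0,0]],[[0,0,0.045],[0,0,0]],[[0,0,0.045],[0,0,0]],[[-0.009,0.0472,0],[0,0,0]],[[-0.009,0.0472,0],[0,0,0]],[[-0.009,0.0472,0],[0,0,0]],[[-0.009,0.0472,0],[0,0,0]]]}}

```text
time_s: 13.65
eef_pos: [0.6003, -0.0695, 0.1489]
tool_rot: [[0.971, 0.239, 0.001], [0.239, -0.971, 0.0], [0.001, -0.0, -1.0]]
force: [1.0, 0.9, -1.4]
gripper_width: 0.0513
```

Emit:
{"method": "arm_command", "body": {"moves": [[[-0.009,0.0472,0],[0,0,0]],[[-0.009,0.0472,0],[0,0,0]],[[-0.009,0.0472,0],[0,0,0]],[[0,0,0],[0,0,0]],[[0,0,-0.02],[0,0,0]],[[0,0,-0.01],[0,0,0]],[[0,0,0],[0,0,0]],[[0,0,0],[0,0,0]]]}}

```text
time_s: 14.45
eef_pos: [0.574, 0.0697, 0.1182]
tool_rot: [[0.971, 0.238, -0.0], [0.238, -0.971, -0.0], [-0.0, 0.0, -1.0]]
force: [0.3, -0.8, -1.0]
gripper_width: 0.0512
```

```bash
python3 - <<'E'
from h import *
s,im=wsnap('w10.png');st(s)
a=cv2.resize(im[180:280,200:320],(720,600),interpolation=cv2.INTER_CUBIC)[:600,:,::-1]
a=cv2.convertScaleAbs(a,alpha=1.5,beta=-30);cv2.imwrite('pics/c12.png',a)
E
```

```text
t 14.45 p [0.574  0.0697 0.1182] F [ 0.3 -0.8 -1. ] T [ 0.01  0.01 -0.  ] w 0.0512
```

View pics/c12.png

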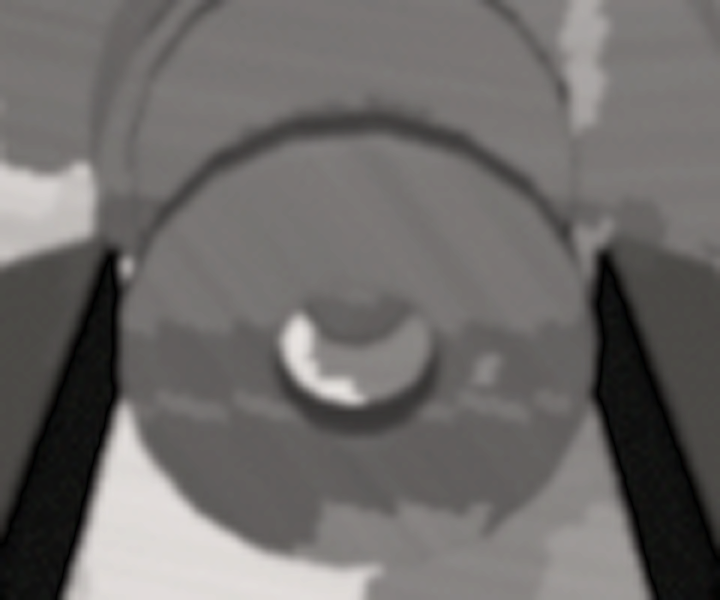

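Emit:
{"method": "arm_command", "body": {"moves": [[[-0.0005,-0.0006,-0.006],[0,0,0]],[[0,0,-0.006],[0,0,0]],[[0,0,-0.002],[0,0,0]],[[0,0,0],[0,0,0]]]}}

```text
time_s: 14.9
eef_pos: [0.573, 0.0696, 0.1035]
tool_rot: [[0.971, 0.239, -0.001], [0.239, -0.971, -0.0], [-0.001, -0.0, -1.0]]
force: [0.2, 0.4, -0.9]
gripper_width: 0.0509
```

Emit:
{"method": "arm_command", "body": {"moves": [[[0,0,-0.002],[0,0,0]],[[0,0,-0.001],[0,0,0]],[[0,0,0],[0,0,0]]]}}

```text
time_s: 15.2
eef_pos: [0.5733, 0.0697, 0.1009]
tool_rot: [[0.971, 0.239, -0.0], [0.239, -0.971, -0.0], [-0.0, -0.0, -1.0]]
force: [0.9, -0.3, -1.7]
gripper_width: 0.0508
```

Emit:
{"method": "arm_command", "body": {"moves": [[[0,0,-0.002],[0,0,0]],[[0,0,-0.002],[0,0,0]],[[0,0,0],[0,0,0]]]}}

```text
time_s: 15.5
eef_pos: [0.5732, 0.0697, 0.0967]
tool_rot: [[0.971, 0.239, -0.0], [0.239, -0.971, -0.0], [-0.0, -0.0, -1.0]]
force: [-1.1, 0.4, -0.9]
gripper_width: 0.0512
```

```bash
python3 - <<'E'
from h import *
s,im=wsnap('w11.png');st(s)
a=cv2.resize(im[180:280,200:320],(720,600),interpolation=cv2.INTER_CUBIC)[:600,:,::-1]
a=cv2.convertScaleAbs(a,alpha=1.5,beta=-30);cv2.imwrite('pics/c13.png',a)
E
```

```text
t 15.5 p [0.5732 0.0697 0.0967] F [-1.1  0.4 -0.9] T [-0.03  0.06  0.01] w 0.0512
```

View pics/c13.png

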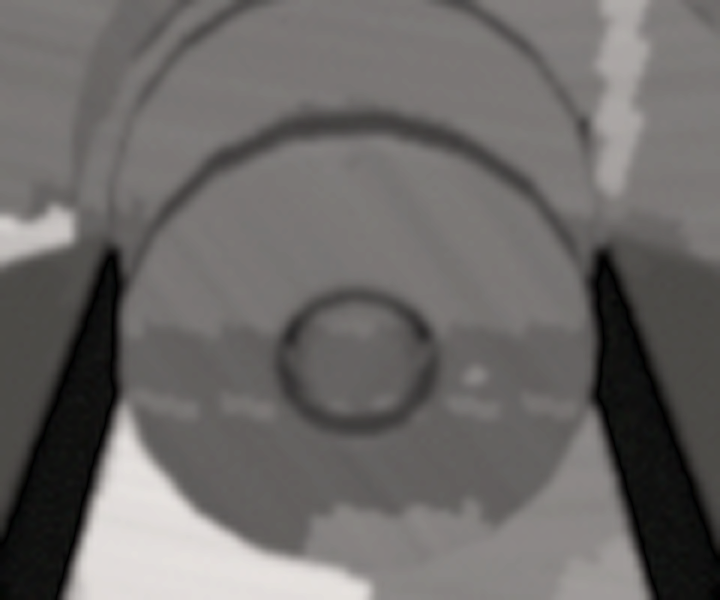

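Post centred in the hole. Push past the leaves.

Emit:
{"method": "arm_command", "body": {"moves": [[[0,0,-0.002],[0,0,0]],[[0,0,-0.002],[0,0,0]],[[0,0,-0.002],[0,0,0]]]}}

```text
time_s: 15.85
eef_pos: [0.5736, 0.0698, 0.0913]
tool_rot: [[0.971, 0.239, 0.001], [0.239, -0.971, 0.0], [0.001, -0.0, -1.0]]
force: [-0.8, -0.0, 2.7]
gripper_width: 0.0511
```

Emit:
{"method": "arm_command", "body": {"moves": [[[0,0,-0.002],[0,0,0]],[[0,0,-0.002],[0,0,0]]]}}

```text
time_s: 16.05
eef_pos: [0.5736, 0.0698, 0.0872]
tool_rot: [[0.971, 0.239, 0.001], [0.239, -0.971, 0.0], [0.001, -0.0, -1.0]]
force: [-1.1, 0.4, 3.9]
gripper_width: 0.0509
```

Emit:
{"method": "arm_command", "body": {"moves": [[[0,0,-0.002],[0,0,0]],[[0,0,-0.002],[0,0,0]]]}}

```text
time_s: 16.25
eef_pos: [0.5735, 0.0698, 0.083]
tool_rot: [[0.971, 0.239, 0.0], [0.239, -0.971, 0.0], [0.0, -0.0, -1.0]]
force: [-0.8, 0.4, 3.1]
gripper_width: 0.0511
```

Emit:
{"method": "arm_command", "body": {"moves": [[[0,0,-0.002],[0,0,0]],[[0,0,-0.002],[0,0,0]],[[0,0,-0.002],[0,0,0]],[[0,0,0],[0,0,0]]]}}

```text
time_s: 16.65
eef_pos: [0.5728, 0.0695, 0.0763]
tool_rot: [[0.971, 0.239, -0.001], [0.239, -0.971, -0.0], [-0.001, 0.0, -1.0]]
force: [0.1, -0.7, -1.1]
gripper_width: 0.0511
```

Emit:
{"method": "arm_command", "body": {"moves": [[[0,0,-0.003],[0,0,0]],[[0,0,-0.003],[0,0,0]],[[0,0,-0.002],[0,0,0]],[[0,0,0],[0,0,0]]]}}

```text
time_s: 17.05
eef_pos: [0.5731, 0.0696, 0.0686]
tool_rot: [[0.971, 0.239, -0.001], [0.239, -0.971, -0.0], [-0.001, -0.0, -1.0]]
force: [-0.3, -0.0, -1.1]
gripper_width: 0.051
```

Emit:
{"method": "arm_command", "body": {"moves": [[[0,0,-0.002],[0,0,0]],[[0,0,-0.001],[0,0,0]],[[0,0,0],[0,0,0]]]}}

```text
time_s: 17.35
eef_pos: [0.5733, 0.0697, 0.0659]
tool_rot: [[0.971, 0.239, -0.0], [0.239, -0.971, -0.0], [-0.0, -0.0, -1.0]]
force: [-0.2, 0.2, -1.2]
gripper_width: 0.0508
```

Emit:
{"method": "arm_command", "body": {"moves": [[[0,0,-0.001],[0,0,0]],[[0,0,0],[0,0,0]]]}}

```text
time_s: 17.55
eef_pos: [0.5733, 0.0697, 0.065]
tool_rot: [[0.971, 0.239, -0.0], [0.239, -0.971, 0.0], [-0.0, -0.0, -1.0]]
force: [-1.0, 0.4, -0.4]
gripper_width: 0.0512
```

Emit:
{"method": "arm_command", "body": {"moves": [[[0,0,-0.001],[0,0,0]],[[0,0,0],[0,0,0]]]}}

```text
time_s: 17.75
eef_pos: [0.5733, 0.0697, 0.064]
tool_rot: [[0.971, 0.239, -0.0], [0.239, -0.971, -0.0], [-0.0, -0.0, -1.0]]
force: [-0.2, -0.8, -0.9]
gripper_width: 0.0513
```

Emit:
{"method": "arm_command", "body": {"moves": [[[0,0,-0.0005],[0,0,0]],[[0,0,0],[0,0,0]]]}}

```text
time_s: 17.95
eef_pos: [0.5733, 0.0697, 0.0635]
tool_rot: [[0.971, 0.239, -0.0], [0.239, -0.971, -0.0], [-0.0, 0.0, -1.0]]
force: [-0.2, 0.0, -0.6]
gripper_width: 0.0509
```

Emit:
{"method": "arm_command", "body": {"moves": [[[0,0,-0.0007],[0,0,0]],[[0,0,0],[0,0,0]]]}}

```text
time_s: 18.15
eef_pos: [0.5735, 0.0697, 0.063]
tool_rot: [[0.971, 0.239, 0.0], [0.239, -0.971, 0.0], [0.0, 0.0, -1.0]]
force: [-0.9, -0.1, -0.0]
gripper_width: 0.0512
```

Emit:
{"method": "arm_command", "body": {"moves": [[[0,0,-0.0005],[0,0,0]],[[0,0,0],[0,0,0]]]}}

```text
time_s: 18.35
eef_pos: [0.5735, 0.0697, 0.0629]
tool_rot: [[0.971, 0.239, 0.0], [0.239, -0.971, 0.0], [0.0, 0.0, -1.0]]
force: [-1.9, 0.3, 4.6]
gripper_width: 0.051
```

Emit:
{"method": "arm_command", "body": {"moves": [[[0,0,0],[0,0,0]],[[0,0,0],[0,0,0]],[[0,0,0],[0,0,0]],[[0,0,0.03],[0,0,0]],[[0,0,0.045],[0,0,0]],[[0,0,0.03],[0,0,0]],[[0,0,0],[0,0,0]]], "claw": 0.67}}

```text
time_s: 19.05
eef_pos: [0.5766, 0.0701, 0.1715]
tool_rot: [[0.971, 0.239, 0.009], [0.239, -0.971, 0.001], [0.009, 0.001, -1.0]]
force: [-0.5, 0.1, -0.9]
gripper_width: 0.0628
```

```bash
python3 - <<'E'
from h import *
s,im=wsnap('w12.png');st(s);print(s['qpos'])
a=cv2.resize(im[130:260,185:335],(692,600),interpolation=cv2.INTER_CUBIC)[:600,:,::-1]
a=cv2.convertScaleAbs(a,alpha=1.5,beta=-30);cv2.imwrite('pics/c14.png',a)
E
```

```text
t 19.05 p [0.5766 0.0701 0.1715] F [-0.5  0.1 -0.9] T [0.03 0.   0.02] w 0.0628
[-0.21664742  0.56442978  0.07288326  1.76357389 -0.05392435  0.80683339
 -1.44722738]
```

View pics/c14.png

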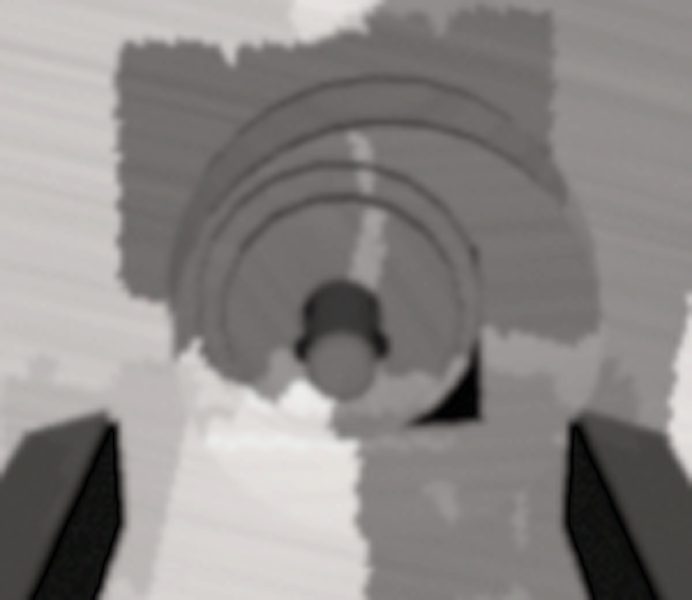

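Emit:
{"method": "arm_command", "body": {"moves": [[[-0.01,0.0433,0],[0,0,0]],[[-0.01,0.0433,0],[0,0,0]],[[-0.01,0.0433,0],[0,0,0]],[[-0.01,0.0433,0],[0,0,0]],[[-0.01,0.0433,0],[0,0,0]],[[-0.01,0.0433,0],[0,0,0]],[[0,0,-0.03],[0,0,0]],[[0,0,-0.04],[0,0,0]]], "claw": 0.6}}

```text
time_s: 19.9
eef_pos: [0.5128, 0.3324, 0.0964]
tool_rot: [[0.97, 0.243, 0.002], [0.243, -0.97, 0.002], [0.002, -0.002, -1.0]]
force: [1.3, -0.4, -0.9]
gripper_width: 0.0563
```

Emit:
{"method": "arm_command", "body": {"moves": [[[0,0,-0.028],[0,0,0]],[[0,0,0],[0,0,0]],[[0,0,0],[0,0,0]]]}}

```text
time_s: 20.2
eef_pos: [0.5128, 0.329, 0.0684]
tool_rot: [[0.971, 0.239, -0.002], [0.239, -0.971, -0.001], [-0.002, 0.001, -1.0]]
force: [0.7, 0.1, 0.8]
gripper_width: 0.0568
```

```bash
python3 - <<'E'
from h import *
s,im=wsnap('w13.png');st(s);print(s['qpos'])
E
```

```text
t 20.2 p [0.5128 0.329  0.0684] F [0.7 0.1 0.8] T [-0.05 -0.03 -0.  ] w 0.0568
[-0.65900602  0.7441472   0.06892537  1.74980424 -0.07674194  0.6526531
 -1.87629901]
```

View pics/w13.png

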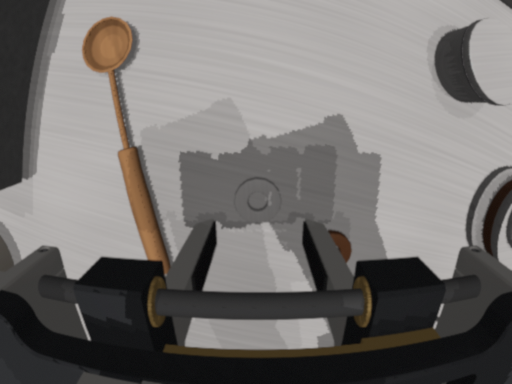

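Emit:
{"method": "arm_command", "body": {"moves": [[[0.006,0.002,-0.03],[0,0,0]],[[0,0,-0.025],[0,0,0]],[[0,0,-0.005],[0,0,0]],[[0,0,0],[0,0,0]],[[0,0,0],[0,0,0]]]}}

```text
time_s: 20.75
eef_pos: [0.5205, 0.3322, 0.0111]
tool_rot: [[0.971, 0.239, 0.002], [0.239, -0.971, 0.002], [0.003, -0.001, -1.0]]
force: [0.2, -0.0, 0.5]
gripper_width: 0.0563
```

```bash
python3 - <<'E'
from h import *
s,im=wsnap('w14.png');st(s)
a=cv2.resize(im[160:290,185:360],(800,594),interpolation=cv2.INTER_CUBIC)[:600,:,::-1]
a=cv2.convertScaleAbs(a,alpha=1.8,beta=-50);cv2.imwrite('pics/c15.png',a)
E
```

```text
t 20.75 p [0.5205 0.3322 0.0111] F [ 0.2 -0.   0.5] T [ 0.05  0.01 -0.07] w 0.0563
```

View pics/c15.png

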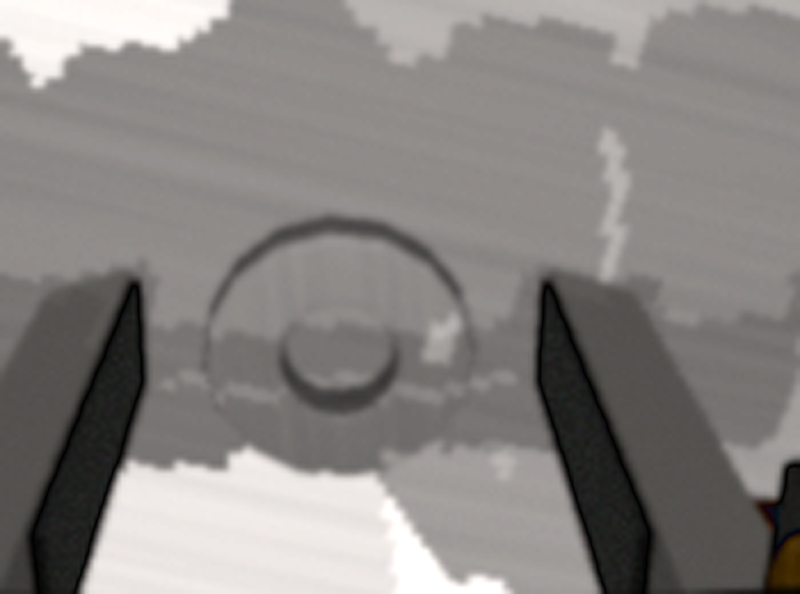

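Emit:
{"method": "arm_command", "body": {"moves": [[[-0.0015,-0.0005,-0.005],[0,0,0]],[[0,0,0],[0,0,0]],[[0,0,0],[0,0,0]]]}}

```text
time_s: 21.1
eef_pos: [0.5179, 0.3311, 0.0046]
tool_rot: [[0.971, 0.239, 0.0], [0.239, -0.971, 0.0], [0.0, -0.0, -1.0]]
force: [0.6, 0.5, 0.6]
gripper_width: 0.0564
```

Emit:
{"method": "arm_command", "body": {"moves": [[[0,0,0],[0,0,0]],[[0,0,0],[0,0,0]],[[0,0,0],[0,0,0]],[[0,0,0],[0,0,0]],[[0,0,0],[0,0,0]]], "claw": 0.2, "force": 35}}

```text
time_s: 21.6
eef_pos: [0.5179, 0.3311, 0.0044]
tool_rot: [[0.971, 0.239, 0.0], [0.239, -0.971, 0.0], [0.0, -0.0, -1.0]]
force: [0.7, 0.5, 0.8]
gripper_width: 0.0384
```

Emit:
{"method": "arm_command", "body": {"moves": [[[0,0,0.01],[0,0,0]],[[0,0,0.045],[0,0,0]],[[0,0,0.045],[0,0,0]],[[0,0,0.045],[0,0,0]],[[0,0,0],[0,0,0]],[[0,0,0],[0,0,0]]]}}

```text
time_s: 22.2
eef_pos: [0.5183, 0.3313, 0.1509]
tool_rot: [[0.971, 0.239, 0.002], [0.239, -0.971, 0.001], [0.002, -0.001, -1.0]]
force: [-0.7, -0.4, -1.2]
gripper_width: 0.0384
```

```bash
python3 - <<'E'
from h import *
st(observe())
E
```

```text
t 22.2 p [0.5183 0.3313 0.1509] F [-0.7 -0.4 -1.2] T [-0.01  0.06 -0.02] w 0.0384
```

Emit:
{"method": "arm_command", "body": {"moves": [[[0.0092,-0.0435,0],[0,0,0]],[[0.0092,-0.0435,0],[0,0,0]],[[0.0092,-0.0435,0],[0,0,0]],[[0.0092,-0.0435,0],[0,0,0]],[[0.0092,-0.0435,0],[0,0,0]],[[0.0092,-0.0435,0],[0,0,0]],[[0,0,0],[0,0,0]],[[0,0,-0.02],[0,0,0]]]}}

```text
time_s: 23.0
eef_pos: [0.574, 0.0679, 0.1295]
tool_rot: [[0.972, 0.235, 0.002], [0.235, -0.972, -0.0], [0.002, 0.001, -1.0]]
force: [0.5, 0.2, -1.4]
gripper_width: 0.0383
```

Emit:
{"method": "arm_command", "body": {"moves": [[[0,0,-0.011],[0,0,0]],[[0,0,0],[0,0,0]],[[0,0,0],[0,0,0]]]}}

```text
time_s: 23.3
eef_pos: [0.5724, 0.0706, 0.1176]
tool_rot: [[0.971, 0.24, -0.002], [0.24, -0.971, -0.0], [-0.002, -0.0, -1.0]]
force: [0.6, 0.0, -0.5]
gripper_width: 0.0387
```

```bash
python3 - <<'E'
from h import *
s,im=wsnap('w15.png');st(s)
a=cv2.resize(im[180:280,200:320],(720,600),interpolation=cv2.INTER_CUBIC)[:600,:,::-1]
a=cv2.convertScaleAbs(a,alpha=1.5,beta=-30);cv2.imwrite('pics/c16.png',a)
E
```

```text
t 23.3 p [0.5724 0.0706 0.1176] F [ 0.6  0.  -0.5] T [ 0.   -0.03 -0.06] w 0.0387
```

View pics/c16.png

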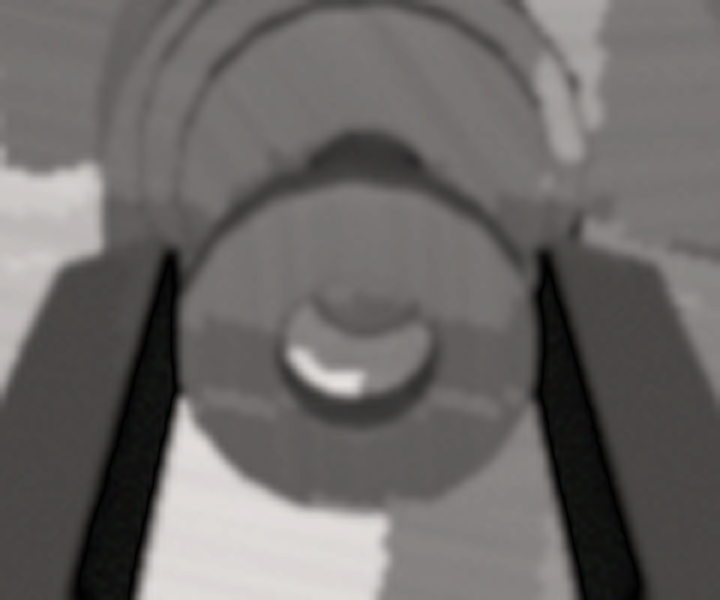

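Emit:
{"method": "arm_command", "body": {"moves": [[[0,-0.001,-0.006],[0,0,0]],[[0,0,-0.004],[0,0,0]],[[0,0,-0.002],[0,0,0]],[[0,0,0],[0,0,0]]]}}

```text
time_s: 23.75
eef_pos: [0.5728, 0.069, 0.1061]
tool_rot: [[0.971, 0.239, -0.001], [0.239, -0.971, -0.0], [-0.001, -0.0, -1.0]]
force: [0.1, 0.5, 0.4]
gripper_width: 0.0379
```

Emit:
{"method": "arm_command", "body": {"moves": [[[0,0,-0.002],[0,0,0]],[[0,0,-0.001],[0,0,0]],[[0,0,0],[0,0,0]]]}}

```text
time_s: 24.05
eef_pos: [0.573, 0.069, 0.1033]
tool_rot: [[0.971, 0.239, -0.0], [0.239, -0.971, 0.0], [-0.0, -0.0, -1.0]]
force: [-0.3, 0.7, -0.7]
gripper_width: 0.0386
```

Emit:
{"method": "arm_command", "body": {"moves": [[[0,0,-0.002],[0,0,0]],[[0,0,-0.002],[0,0,0]],[[0,0,0],[0,0,0]]]}}

```text
time_s: 24.35
eef_pos: [0.5729, 0.069, 0.099]
tool_rot: [[0.971, 0.239, -0.0], [0.239, -0.971, -0.0], [-0.0, -0.0, -1.0]]
force: [-0.0, 0.4, -0.8]
gripper_width: 0.0384
```

```bash
python3 - <<'E'
from h import *
s,im=wsnap('w16.png');st(s)
a=cv2.resize(im[180:280,200:320],(720,600),interpolation=cv2.INTER_CUBIC)[:600,:,::-1]
a=cv2.convertScaleAbs(a,alpha=1.5,beta=-30);cv2.imwrite('pics/c17.png',a)
E
```

```text
t 24.35 p [0.5729 0.069  0.099 ] F [-0.   0.4 -0.8] T [ 0.01  0.05 -0.04] w 0.0384
```

View pics/c17.png

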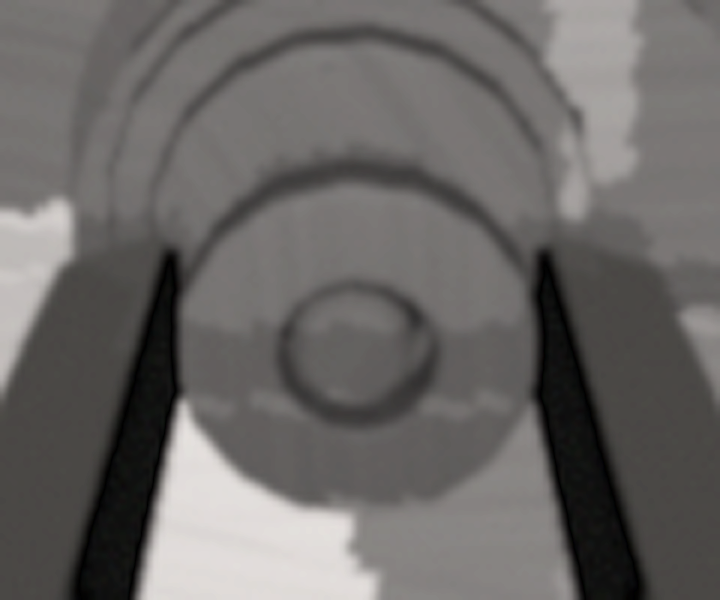

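Emit:
{"method": "arm_command", "body": {"moves": [[[-0.0002,0.0005,-0.002],[0,0,0]],[[0,0,-0.002],[0,0,0]],[[0,0,-0.002],[0,0,0]]]}}

```text
time_s: 24.7
eef_pos: [0.5733, 0.0697, 0.0937]
tool_rot: [[0.971, 0.239, 0.001], [0.239, -0.971, 0.0], [0.001, -0.0, -1.0]]
force: [-0.3, 0.5, 4.0]
gripper_width: 0.0383
```

Emit:
{"method": "arm_command", "body": {"moves": [[[0,0,-0.002],[0,0,0]],[[0,0,-0.002],[0,0,0]]]}}

```text
time_s: 24.9
eef_pos: [0.5734, 0.0697, 0.0896]
tool_rot: [[0.971, 0.24, 0.001], [0.24, -0.971, 0.0], [0.001, -0.0, -1.0]]
force: [0.2, 0.6, 4.5]
gripper_width: 0.0382
```

Emit:
{"method": "arm_command", "body": {"moves": [[[0,0,-0.002],[0,0,0]],[[0,0,-0.002],[0,0,0]]]}}

```text
time_s: 25.1
eef_pos: [0.5733, 0.0697, 0.0854]
tool_rot: [[0.971, 0.239, 0.001], [0.239, -0.971, 0.0], [0.001, -0.0, -1.0]]
force: [-0.6, 0.4, 4.5]
gripper_width: 0.0384
```

Emit:
{"method": "arm_command", "body": {"moves": [[[0,0,-0.002],[0,0,0]],[[0,0,-0.002],[0,0,0]]]}}

```text
time_s: 25.3
eef_pos: [0.5727, 0.0695, 0.0809]
tool_rot: [[0.971, 0.239, -0.0], [0.239, -0.971, -0.0], [-0.0, -0.0, -1.0]]
force: [-0.2, 0.3, 0.6]
gripper_width: 0.038
```

Emit:
{"method": "arm_command", "body": {"moves": [[[0,0,-0.002],[0,0,0]],[[0,0,-0.001],[0,0,0]],[[0,0,0],[0,0,0]]]}}

```text
time_s: 25.6
eef_pos: [0.5722, 0.0692, 0.0777]
tool_rot: [[0.971, 0.239, -0.002], [0.239, -0.971, -0.0], [-0.002, 0.0, -1.0]]
force: [-0.6, -0.6, -1.6]
gripper_width: 0.0381
```

Emit:
{"method": "arm_command", "body": {"moves": [[[0,0,-0.001],[0,0,0]],[[0,0,-0.0005],[0,0,0]],[[0,0,0],[0,0,0]]]}}

```text
time_s: 25.9
eef_pos: [0.5728, 0.0695, 0.0768]
tool_rot: [[0.971, 0.239, -0.0], [0.239, -0.971, -0.0], [-0.0, 0.0, -1.0]]
force: [1.0, 0.2, -0.4]
gripper_width: 0.0381
```

Emit:
{"method": "arm_command", "body": {"moves": [[[0,0,-0.001],[0,0,0]],[[0,0,0],[0,0,0]]]}}

```text
time_s: 26.1
eef_pos: [0.5728, 0.0695, 0.0758]
tool_rot: [[0.971, 0.239, -0.0], [0.239, -0.971, 0.0], [-0.0, -0.0, -1.0]]
force: [-0.2, 0.3, -1.4]
gripper_width: 0.0383
```

Emit:
{"method": "arm_command", "body": {"moves": [[[0,0,-0.0005],[0,0,0]],[[0,0,0],[0,0,0]]]}}

```text
time_s: 26.3
eef_pos: [0.5728, 0.0695, 0.0753]
tool_rot: [[0.971, 0.239, -0.0], [0.239, -0.971, 0.0], [0.0, -0.0, -1.0]]
force: [0.1, -0.5, -0.9]
gripper_width: 0.0379
```

Emit:
{"method": "arm_command", "body": {"moves": [[[0,0,-0.0005],[0,0,0]],[[0,0,0],[0,0,0]]]}}

```text
time_s: 26.5
eef_pos: [0.5729, 0.0695, 0.0748]
tool_rot: [[0.971, 0.239, -0.0], [0.239, -0.971, -0.0], [-0.0, 0.0, -1.0]]
force: [0.3, -0.1, 0.4]
gripper_width: 0.0383
```

Emit:
{"method": "arm_command", "body": {"moves": [[[0,0,-0.0005],[0,0,0]],[[0,0,0],[0,0,0]]]}}

```text
time_s: 26.7
eef_pos: [0.5729, 0.0695, 0.0744]
tool_rot: [[0.971, 0.239, 0.0], [0.239, -0.971, 0.0], [0.0, 0.0, -1.0]]
force: [0.6, -0.0, -0.1]
gripper_width: 0.038
```

Emit:
{"method": "arm_command", "body": {"moves": [[[0,0,-0.0005],[0,0,0]],[[0,0,0],[0,0,0]]]}}

```text
time_s: 26.9
eef_pos: [0.573, 0.0695, 0.0744]
tool_rot: [[0.971, 0.239, 0.0], [0.239, -0.971, 0.0], [0.0, 0.0, -1.0]]
force: [-2.1, -0.7, 4.7]
gripper_width: 0.0382
```

Emit:
{"method": "arm_command", "body": {"moves": [[[0,0,0],[0,0,0]],[[0,0,0],[0,0,0]],[[0,0,0],[0,0,0]],[[0,0,0],[0,0,0]]], "claw": 0.6}}

```text
time_s: 27.3
eef_pos: [0.5728, 0.0695, 0.0737]
tool_rot: [[0.971, 0.239, -0.0], [0.239, -0.971, -0.0], [-0.0, 0.0, -1.0]]
force: [0.1, -0.5, -0.5]
gripper_width: 0.0562
```

Emit:
{"method": "arm_command", "body": {"moves": [[[0,0,0.03],[0,0,0]],[[0,0,0.045],[0,0,0]],[[0,0,0.045],[0,0,0]],[[-0.02,-0.04,0],[0,0,0]],[[-0.02,-0.04,0],[0,0,0]],[[0,0,0],[0,0,0]],[[0,0,0],[0,0,0]]]}}

```text
time_s: 28.0
eef_pos: [0.5327, -0.0113, 0.1941]
tool_rot: [[0.971, 0.237, 0.0], [0.237, -0.971, 0.0], [0.0, -0.0, -1.0]]
force: [0.1, 0.3, -0.0]
gripper_width: 0.0565
```

```bash
python3 - <<'E'
from h import *
s,im=wsnap('w17.png');st(s)
im=snap('side','s17.png')
cv2.imwrite('pics/c18.png',cv2.resize(im[170:235,210:300],(800,578),interpolation=cv2.INTER_CUBIC)[:,:,::-1])
E
```

```text
t 28.0 p [ 0.5327 -0.0113  0.1941] F [ 0.1  0.3 -0. ] T [ 0.02 -0.05  0.02] w 0.0565
```

View pics/w17.png

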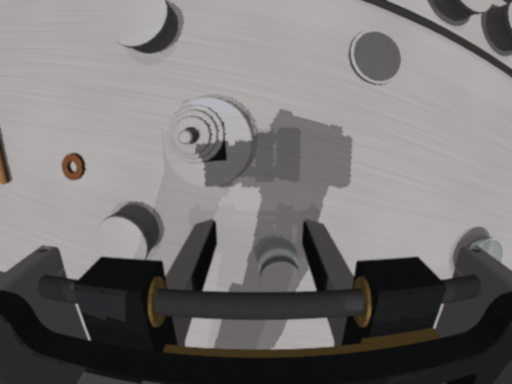

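View pics/c18.png

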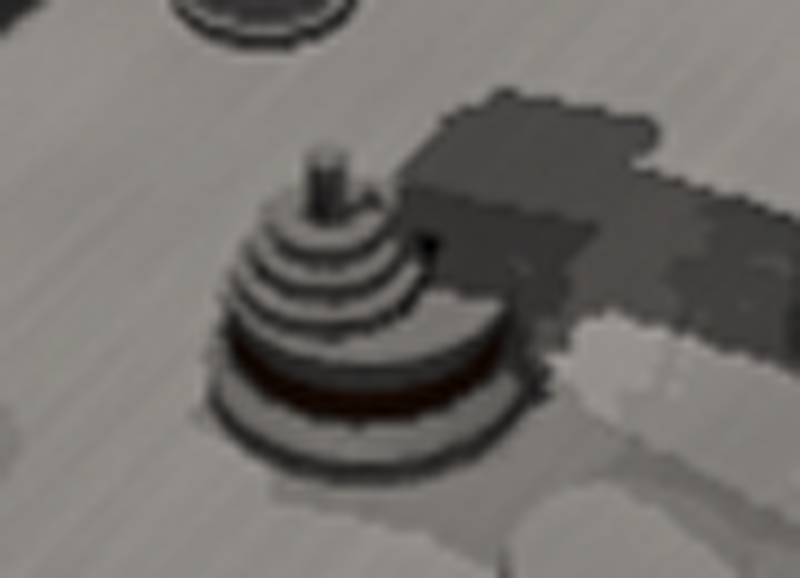

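View pics/s17.png

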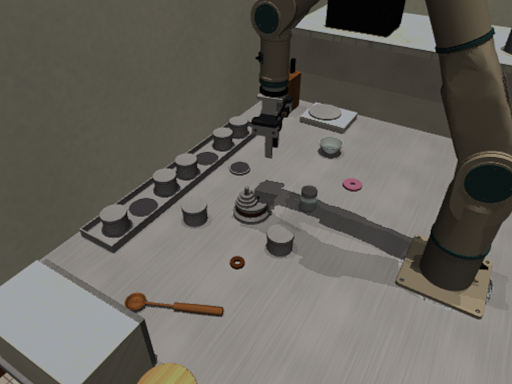

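The side view shows all three rings stacked flat in order, with the post protruding. The bystanders and look-alikes (pink at (352,185), brown at (237,262)) have not moved. Handing in.

```bash
python3 -c "
from h import *
print(close_job())"
```

```text
the job is handed in; nothing more can be done
None
```

The three steel rings are on the post in size order: largest on the deck, then the middle one, then the smallest. I handed the job in at about 28 s.

- **Method:** I gripped each ring and centred it over the post by looking through its hole with the wrist camera. I then pushed it past the spring leaves, lowered it while still held, and released it only after it touched down.
- **Forces:** Readings were taken at the end of each move. On the mill the wrist force read at most about 5 N upward, with side forces around 2 N. One reading of 6.4 N came when the fingertips touched the worktop while gripping the first ring.
- **Seating heights:** Contact came at tool heights of about 53.5, 63 and 74.4 mm. Allowing for how high each ring was gripped, this matches undersides at 50, 60 and 70 mm.
- **Final pictures:** The wrist and side views show a flat stack, the gripper clear, and the tins, bowl, spoon, lid, jar and both look-alikes where they were. I checked this by eye.

No check failed. The measured tool position wandered by 1–2 mm, so I aligned each ring by what the camera showed.

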